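# Dispense one heel block and nudge it onto the card

## Task

At the shoemaker's bench, press the plunger of the heel-block dispenser fully down once and let it spring back up, so that just one heel block comes out. Then, with the fingertips, push that block aside along the bench until it lies flat on the pale cardboard square, without lifting it. Leave the other blocks in the dispenser, and do not disturb the glue tin, the hammer or the wooden last.

Things in the scene. Friction and masses are not known exactly. Their poses are not given: they have to be found in the camera images.
- dispenser: Grey metal dispenser fixed to the bench; origin on the bench under its magazine, z up, blocks come out along -x. Magazine: shaft 57 (x) by 55 mm, 62 mm high, holding four stacked blocks; one at a time passes under its front strip. Behind it, x +29 to +103 mm, a housing 59 mm wide, 44 mm high (feet 4 mm high reach y +/-51 mm) carries the plunger at x +62 mm, y 0.
- plunger_top (a point): Centre of the top face of the plunger's round steel cap, 40 mm across, facing up, 76 mm above the bench at rest. It moves straight down by 28 mm (to 48 mm) when pressed; the cap is then 4 mm above the housing.
- outlet (a point): Point 7 mm above the bench, 62 mm in front (-x) of the dispenser's origin: about where the centre of a block pushed out by a full press comes to rest, flat on the bench, its back about 10 mm clear of the magazine. Its axes are those of the dispenser.
- plunger (a joint): Plunger travel (m): 0 up, 0.028 fully down (hard stop). It drives a hidden pusher that moves 2.3 times as far, 64 mm, and pushes the lowest block out. A spring lifts it: 4 N at rest, 8 N at the bottom, plus a few N for the moving block. When it is back up the stack drops by one block, and another full press would push out another.
- heel_1_center (a point): One of four identical D-shaped black rubber heel blocks, 46 mm long (its x), 44 mm wide (its y), 14 mm thick, about 30 g; flat end at x +23 mm, round end at -23 mm. The point is its centre, 7 mm above its underside. This is the lowest of the stack, the one that comes out first, round end first.
- heel_2_center (a point): One of four identical D-shaped black rubber heel blocks, 46 mm long (its x), 44 mm wide (its y), 14 mm thick, about 30 g; flat end at x +23 mm, round end at -23 mm. The point is its centre, 7 mm above its underside. Second from below in the stack.
- heel_3_center (a point): One of four identical D-shaped black rubber heel blocks, 46 mm long (its x), 44 mm wide (its y), 14 mm thick, about 30 g; flat end at x +23 mm, round end at -23 mm. The point is its centre, 7 mm above its underside. Third from below.
- heel_4_center (a point): One of four identical D-shaped black rubber heel blocks, 46 mm long (its x), 44 mm wide (its y), 14 mm thick, about 30 g; flat end at x +23 mm, round end at -23 mm. The point is its centre, 7 mm above its underside. Top of the stack.
- card: Square of pale cardboard taped to the bench at its corners, 130 by 130 mm, 1 mm thin (a block slides onto it without catching). Origin at its centre on the bench, z up, x and y along its edges. It lies to the left or to the right of the place where the block comes out.
- tin: Bystander: low metal glue tin with dark lid, 75 mm across, 55 mm high, loose. Origin at the centre of its underside. It stands on the other side from the card.
- hammer: Bystander: hammer of 240 mm lying on the bench farther back, to one side; loose. Origin under its middle, handle along its -x.
- last: Bystander: wooden shoe last (foot form), about 225 mm long, 60 to 70 mm wide, 95 mm high, loose, farther back, to one side. Origin under its middle, the toe points along its -x.
There are look-alikes about, which are no part of the job. What is shaped like the part that bears heel_4_center but purple, turquoise or yellow is not meant.

How it is judged:
By the outcome, as a careful person would: the job done as asked, in the order asked, and still so for the second after the job is handed in, with the robot touching nothing.
It also fails if it takes over 58 s, if anything falls off the work surface, if the arm or the gripper's body presses on something with over 40 N, if the wrist force passes 120 N, or if a joint passes its speed limit or range.

## Robot

A 6-joint arm with a two-finger parallel gripper is mounted at the origin on the work surface. World frame = base frame: x ahead of the robot, y to its left, z up, the work surface at z = 0. Lengths are in m, angles in rad, forces in N, time in s.
With the tool pointing down it reaches from about 0.4 to 0.825 m from the base axis. Payload 7 kg.
Tool frame: the origin (TCP) lies midway between the tips of the shut fingers; the grasp point (between the pads) lies arm.hold_point_z behind it (arm.hold_point_z is the distance from the TCP to the grasp point, in m); z points along the fingers, y is the line along which they close (so a half turn about z gives the same grasp; the last joint's range is limited). The gripper opens to 88 mm and grips with 3 to 60 N. Pads are 19 mm wide; open, the fingers measure 130 mm over their backs; the gripper's body (78 mm by 193 mm) begins 47 mm behind the grasp point.
Start: joints at [1.629, 0.359, 0.012, 0, -1.224, -0.288], TCP at [0.154, 0.657, 0.227] pointing down, gripper open.
Joint ranges: [-3.07, 3.07], [-1.43, 2.12], [-1.02, 1.25], [-3.03, 1.67], [-3.05, -0], [-3.03, 3.03]. Speed limits (rad/s): [2.39, 2.39, 3.01, 3.14, 3.14, 3.14].

## Interface

Orientations are given as [roll, pitch, yaw] about the fixed x, y, z axes, in that order (R = Rz(yaw) Ry(pitch) Rx(roll)).
In Python, from station import arm gives the robot as it stands.
- The arm moves only by the shell command python3 -m crank 'ROWS' [OPENING] [FORCE]. ROWS is JSON, a list that holds one entry, the list of rows, each a list of 4 numbers: the shift along the tool's x, y, z in units of 25 mm (1.0 is 25 mm), then the turn about the tool's z in units of 5 degrees (1.0 is 5 degrees). A call has 1 to 12 rows; each row is the pose to reach, as a shift and turn from the pose commanded when the call began, along the tool's axes at that moment; what a row does not reach only later rows make up. A row lasts 1/8 s, in which the tool goes at most 62.5 mm and 10.7 degrees, less where a joint would pass 70% of its speed; a pose out of reach is approached as far as the arm can. A call with a gripper value outside its range is refused whole. OPENING is the closure, from 0 (fully open) to 1 (shut), set as the call begins (- or left out, the last holds). The fingers move at their own pace and stop on an object; FORCE is the grip in N (left out, the last holds). Time passes only in rows, so rows that repeat a pose let the fingers close. It gives the time, the measured TCP pose, the force, the opening and the grip force at its end, in the units of the state.
- arm.get_state(): the state, without advancing time (a new reading comes with each control period).
- arm.grab_frame(name): name is "scene" or "side" or "wrist"; returns (picture, depth): 400x640x3 uint8, red, green, blue; 400x640 float32, m along the optical axis (not along the pixel's ray), 0 where there is no reading.
- arm.get_calibration(name): a dict with "mtx" (3x3 intrinsics, pixels), "k1" (the pictures are not rectified: a ray, as slopes to the right and down, at radius r is drawn at 1 + k1 r^2 times it, then the intrinsics apply), "R" (3x3) and "t" (3): a world point X has camera coordinates R X + t; the wrist camera has in their place "mount" (4x4, takes a point from camera to tool coordinates, whose origin is the TCP and whose axes are the flange's). Camera axes: x right, y down, z forward; pixel columns grow to the right and rows downward; lengths in m; the calibration is good to about 2 mm. A picture is of the moment at which its call begins: read the wrist's pose just before it. get_calibration takes no time and is no camera call.
- arm.job_done(): hands the job in; it is judged then, once.
Trained networks look in the newest picture that a camera, given by its name, has taken for a name from the list of things; names that differ only in an ending like _2 or _b are one class to them, and where a whole thing is asked for, a point or a joint stands for the part that bears it (a point fixed in the world has none). Each returns a list of dicts, best first, with "score" (0 to 1); they miss things now and then, are a little off and sometimes report something else, mostly with a low value. They report only what shows in the picture. A call takes as long as a camera call. They do not tell look-alikes from the thing itself.
- arm.recognise(thing, camera): "extent" ([left, top, width, height] in pixels, round what is visible of it).
- arm.trace(thing, camera): "mask" (400x640 bool, what is visible of it) and "extent" ([left, top, width, height] in pixels, round what is visible of it).
The state is a dict: "t": time; "q": joint angles; "qd": joint speeds; "joint_efforts": joint torques, N m; "eef_pos": TCP position; "ee_rot": TCP orientation; "force": force on the tool from outside, world axes, zero at the start; "moment": the same for the moment, N m; "width": finger opening in m; "gripper_force": force on a finger pad.
Only numpy, scipy, OpenCV 4.12 (cv2) and the standard library are available. Lean on these libraries where they do the work, as an engineer would, in place of code of your own. Each camera call takes 0.05 s, during which the arm holds its last target. There are 200 camera calls.

## Working session

There is one attempt and no reset: what is moved stays moved. The work goes in short steps, Python scripts to look and compute and a shell command to move; the robot and the scene stay as the last step left them, time stands still between calls to the robot, and variables do not carry over. Pictures are saved under pics/ and viewed, at most 10 in all, crops included, and the job is handed in when it is done.

```bash
ls; mkdir -p pics
python3 - <<'E'
from station import arm
import cv2,numpy as np
s=arm.get_state();print(s['t'],s['eef_pos'],s['ee_rot'],s['width'],arm.hold_point_z)
for n in ("scene","side"):
    p,d=arm.grab_frame(n);cv2.imwrite(f'pics/{n}0.png',p[:,:,::-1]);np.save(f'{n}0.npy',d)
    for th in ("dispenser","plunger_top","card","heel_4_center","tin","hammer","last"):
        print(n,th,[(r['extent'],round(r['score'],2)) for r in arm.recognise(th,n)][:5])
E
```

```text
pics
0.0 [0.15366338 0.65676776 0.22561886] [ 3.13992711e+00 -1.58634525e-04 -2.29950057e-01] 0.08753396312037759 0.0188
scene dispenser [([373.9, 185.7, 91.1, 68.5], 0.61), ([244.0, 183.6, 60.9, 67.9], 0.59)]
scene plunger_top [([256.5, 207.3, 18.1, 17.1], 0.53)]
scene card [([239.2, 121.1, 36.3, 38.3], 0.64), ([374.8, 186.8, 92.2, 68.2], 0.63)]
scene heel_4_center [([269.2, 274.3, 31.1, 23.5], 0.95), ([300.8, 144.4, 20.6, 20.0], 0.71), ([246.0, 181.1, 22.2, 20.4], 0.66), ([325.3, 235.2, 23.4, 29.6], 0.64), ([279.7, 193.2, 20.1, 18.1], 0.57)]
scene tin [([237.0, 119.3, 37.7, 38.0], 0.57)]
scene hammer [([126.9, 143.0, 90.7, 76.0], 0.64)]
scene last [([380.7, 265.1, 80.2, 116.5], 0.79)]
side dispenser [([283.4, 166.9, 64.3, 61.6], 0.95)]
side plunger_top [([298.4, 166.9, 19.3, 19.5], 0.77)]
side card [([270.6, 288.1, 102.6, 103.6], 0.86)]
side heel_4_center [([268.6, 232.6, 29.2, 26.5], 0.9), ([407.6, 215.9, 20.4, 22.7], 0.83), ([238.8, 193.5, 23.0, 22.2], 0.65), ([348.8, 174.9, 25.5, 19.0], 0.53), ([318.1, 187.1, 21.0, 12.3], 0.52)]
side tin [([409.3, 161.3, 37.5, 37.8], 0.64)]
side hammer [([323.3, 109.8, 86.9, 51.3], 0.88)]
side last [([126.5, 257.4, 101.5, 90.6], 0.75)]
```

```bash
python3 -c "
import cv2;[cv2.imwrite(f'pics/{n}0b.png',cv2.imread(f'pics/{n}0.png')) for n in ('scene','side')]"
```

```text
(no output)
```

View pics/scene0.png

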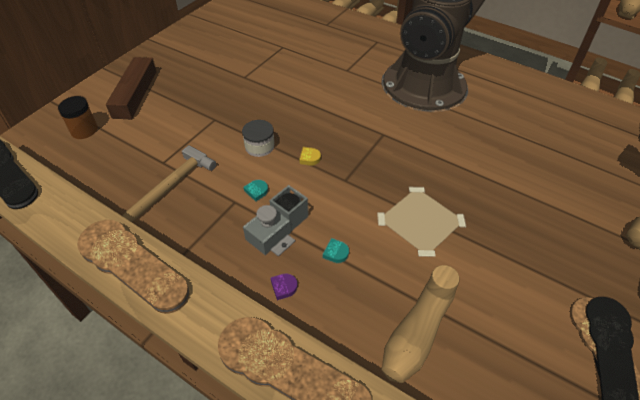

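View pics/side0.png

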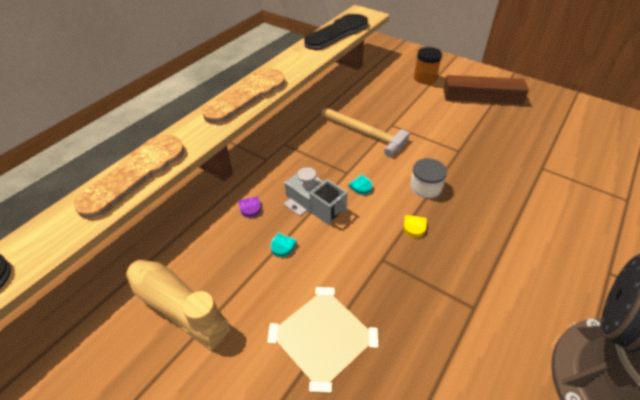

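The scene view shows the dispenser at (275,220) with its plunger cap at (266,213) and the magazine shaft opening at (290,198). The card is at (421,222), the tin at (258,138), the hammer at (170,185) and the last at (420,325). The look-alikes are turquoise at (256,188) and (336,250), yellow at (310,155) and purple at (285,286). The black blocks are inside the magazine.

```bash
cat > h.py <<'E'
from station import arm
import cv2,numpy as np
def world(n,d,pose=None):
    """HxWx3 world points for every pixel of depth d"""
    c=arm.get_calibration(n);K=np.array(c['mtx']);H,W=d.shape
    u,v=np.meshgrid(np.arange(W),np.arange(H))
    x=(u-K[0,2])/K[0,0];y=(v-K[1,2])/K[1,1];a,b=x.copy(),y.copy()
    for _ in range(8):
        f=1+c['k1']*(a*a+b*b);a,b=x/f,y/f
    P=np.stack([a*d,b*d,d],-1)
    if 'mount' in c:
        from scipy.spatial.transform import Rotation as R
        M=np.array(c['mount']);P=P@M[:3,:3].T+M[:3,3]
        return P@R.from_euler('xyz',pose[1]).as_matrix().T+pose[0]
    return (P-np.array(c['t']))@np.array(c['R'])
E
python3 - <<'E'
from h import *
from station import arm
for n in ("scene","side"):
    d=np.load(f'{n}0.npy');im=cv2.imread(f'pics/{n}0.png');W=world(n,d);ok=d>0
    hsv=cv2.cvtColor(im,cv2.COLOR_BGR2HSV)
    z=W[...,2]
    roi={'scene':(200,345,110,305),'side':(230,460,140,260)}[n]
    m=np.zeros(d.shape,bool);m[roi[2]:roi[3],roi[0]:roi[1]]=1;m&=ok
    print(n,'bench z',np.median(z[m]))
    print('vals h',np.unique(np.round(z[m&(z>.03)],3),return_counts=True)[1].size)
    # things
    for nm,(u0,v0,w,h) in {'scene':{'tin':(237,119,38,40),'blkA':(243,178,28,24),'blkB':(322,235,30,30),'yel':(297,143,27,24),'pur':(268,272,34,28),'disp':(243,183,68,68)},
      'side':{'tin':(409,159,39,40),'blkA':(347,174,28,22),'blkB':(267,231,32,28),'yel':(402,212,28,26),'pur':(237,193,26,24),'disp':(282,166,67,63)}}[n].items():
        s=np.zeros_like(m);s[v0:v0+h,u0:u0+w]=1
        if nm in('tin',): s&=z>.045
        elif nm=='disp':
            t=s&(z>.068)&(z<.085);P=W[t];print('cap',t.sum(),np.median(P,0).round(4),((P.min(0)+P.max(0))/2).round(4))
            t=s&(z>.052)&(z<.068);P=W[t][:,:2].astype(np.float32);print('mag top',t.sum(),cv2.minAreaRect(P))
            t=s&(z>.036)&(z<.049);P=W[t][:,:2].astype(np.float32);print('housing',t.sum(),cv2.minAreaRect(P))
            continue
        else: s&=(hsv[...,1]>130)&(z>.009)&(z<.022)
        P=W[s&ok][:,:2].astype(np.float32)
        if len(P)>5: print(nm,len(P),cv2.minAreaRect(P),np.median(z[s&ok]))
    r=arm.grab_frame(n)
    for th in('card','last','hammer'):
        for q in arm.trace(th,n):
            if q['score']<.5: continue
            mm=q['mask']&ok;P=W[mm];print(th,round(q['score'],2),q['extent'],cv2.minAreaRect(P[:,:2].astype(np.float32)),np.median(P[:,2]),P[:,2].max())
    # card by colour
    seed={'scene':(421,222),'side':(323,335)}[n]
    ff=np.zeros((402,642),np.uint8);cv2.floodFill(im.copy(),ff,seed,255,(18,)*3,(18,)*3,cv2.FLOODFILL_FIXED_RANGE)
    P=W[(ff[1:-1,1:-1]>0)&ok];print('cardflood',len(P),cv2.minAreaRect(P[:,:2].astype(np.float32)),P[:,2].mean())
E
```

```text
scene bench z 0.0006806652571948326
vals h 59
tin 584 ((0.461591511964798, -0.2300286889076233), (0.07539942860603333, 0.07289613783359528), 72.13202667236328) 0.054546133944706504
blkA 290 ((0.5801026821136475, -0.14482420682907104), (0.04460122436285019, 0.046334221959114075), 76.18107604980469) 0.013219010035030183
blkB 385 ((0.6254459023475647, 0.09174580127000809), (0.0460343137383461, 0.04498230293393135), 10.371626853942871) 0.013898081942018426
yel 254 ((0.4271070659160614, -0.10322602838277817), (0.04648017883300781, 0.04625378176569939), 26.977863311767578) 0.013440582336841127
pur 446 ((0.7467459440231323, 0.04941166192293167), (0.04378417879343033, 0.04518549516797066), 51.28223419189453) 0.01462295615619528
cap 280 [ 0.6659 -0.0484  0.0755] [ 0.6644 -0.0496  0.0742]
mag top 649 ((0.6277295351028442, -0.04517655819654465), (0.05772748962044716, 0.1088564470410347), 80.43688201904297)
housing 851 ((0.6399558186531067, -0.04478389769792557), (0.0611383318901062, 0.13370007276535034), 79.7545166015625)
card 0.6 [374.8, 188.5, 89.8, 64.5] ((0.4522915482521057, 0.1977970898151
[... 1651 characters left out ...]
 0.71 [267.0, 289.3, 109.6, 102.3] ((0.4512540102005005, 0.19698336720466614), (0.15174661576747894, 0.15137219429016113), 75.83277130126953) 0.002126151087736742 0.0068968099949574336
last 0.56 [127.9, 257.4, 100.2, 92.3] ((0.7159157991409302, 0.29376474022865295), (0.26358258724212646, 0.08359593152999878), 0.5005195140838623) 0.06236640805452003 0.09946435653860716
hammer 0.93 [321.4, 110.3, 87.4, 47.8] ((0.6882379651069641, -0.31947827339172363), (0.08981090784072876, 0.24251380562782288), 89.25927734375) 0.021950331890681896 0.029483968422093325
cardflood 5029 ((0.45242419838905334, 0.19548040628433228), (0.13021370768547058, 0.13213373720645905), 77.0512466430664) 0.0020753475383854265
```

```bash
cat >> h.py <<'E'
from scipy.spatial.transform import Rotation as R
def units(xyz,yawdeg=None):
    s=arm.get_state();r=R.from_euler('xyz',s['ee_rot']).as_matrix()
    dy=0 if yawdeg is None else -((yawdeg-np.degrees(s['ee_rot'][2])+180)%360-180)/5
    return (r.T@(np.array(xyz)-s['eef_pos'])/.025).round(2),round(dy,2)
A=np.radians(-9);ux=np.array([np.cos(A),np.sin(A)]);uy=np.array([-ux[1],ux[0]])
O=np.array([.6024,-.0409]);CAP=O+.062*ux;OUT=O-.062*ux;CARD=np.array([.4523,.1965])
E
python3 -c "
from h import *
print(CAP,OUT,arm.get_state()['t'],units([*CAP,.15],-99))"
```

```text
[ 0.66363668 -0.05059894] [ 0.54116332 -0.03120106] 1.2 (array([26.31, 22.92,  3.06]), np.float64(17.17))
```

```bash
python3 -m crank '[[[1.75,1.5,0,1],[3.5,3,0,2],[5.2,4.6,0,3.5],[7,6.1,0,5],[8.8,7.6,0,6.5],[10.5,9.2,0,8],[12.3,10.7,0,9.5],[14,12.2,0,11],[15.8,13.8,0,13],[17.5,15.3,0,15],[19.3,16.8,0,16],[21,18.3,0,17.2]]]' 1
python3 -c "
from h import *
print(units([*CAP,.15],-99),arm.get_state()['q'])"
```

```text
t: 2.7
eef_pos: [0.5619, 0.0905, 0.2269]
ee_rot: [-3.141, 0.0, -1.734]
force: [-0.2, 1.6, -0.2]
width: 0.0003
gripper_force: 0.0
(array([ 4.91, -4.93,  3.08]), np.float64(-0.07)) [ 5.03564167e-01  1.84706512e-01 -2.26344375e-01  9.41485243e-05
 -1.15890102e+00 -6.66701632e-01]
```

```bash
python3 -m crank '[[[1.6,-1.6,0,0],[3.3,-3.3,0,0],[4.9,-4.93,0.7,0],[4.9,-4.93,1.5,0],[4.9,-4.93,1.5,0],[4.9,-4.93,1.5,0]]]'
python3 - <<'E'
from h import *
s=arm.get_state();p,d=arm.grab_frame('wrist');cv2.imwrite('pics/w1.png',p[:,:,::-1])
W=world('wrist',d,(s['eef_pos'],s['ee_rot']));z=W[...,2];ok=d>0
near=np.hypot(W[...,0]-.63,W[...,1]+.045)<.1
t=ok&near&(z>.07)&(z<.085);P=W[t];print('cap',len(P))
if len(P): print(np.median(P,0),(P.min(0)+P.max(0))/2, np.ptp(P,0))
t=ok&near&(z>.036)&(z<.068);P=W[t][:,:2].astype(np.float32);print(len(P),cv2.minAreaRect(P) if len(P) else 0)
print(units([*CAP,.082],-99))
E
```

```text
t: 3.45
eef_pos: [0.6632, -0.048, 0.1901]
ee_rot: [-3.141, 0.0, -1.73]
force: [0.5, -0.3, -0.8]
width: 0.0001
gripper_force: 0.0
cap 1831
[ 0.66269687 -0.05226471  0.07710313] [ 0.66299148 -0.05132355  0.074751  ] [0.03929792 0.03917528 0.00907977]
7975 ((0.6385999917984009, -0.04742955416440964), (0.05961007997393608, 0.1314433068037033), 81.25720977783203)
(array([ 0.11, -0.02,  4.34]), np.float64(-0.02))
```

View pics/w1.png

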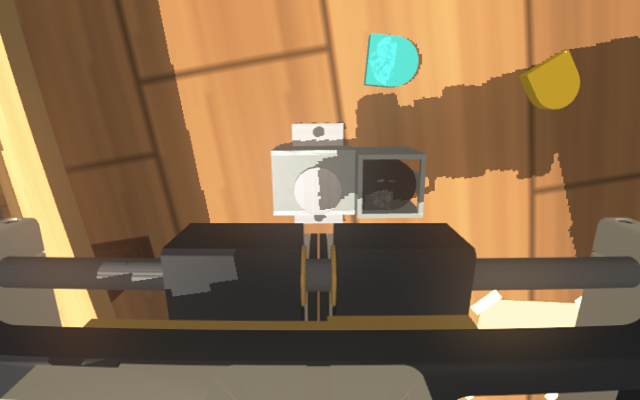

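The wrist view shows the cap at (318,190), with a black block visible in the magazine at (388,185). The cap measures (0.663, -0.051), which agrees with the fixed cameras.

```bash
python3 -m crank '[[[0.12,0,1.5,0],[0.12,0,3,0],[0.12,0,4.2,0],[0.12,0,4.6,0],[0.12,0,4.9,0],[0.12,0,5.2,0],[0.12,0,5.45,0],[0.12,0,5.65,0],[0.12,0,5.75,0],[0.12,0,5.75,0]]]'
```

```text
t: 4.75
eef_pos: [0.6626, -0.0508, 0.0483]
ee_rot: [-3.14, 0.0, -1.73]
force: [-6.2, 1.6, 9.5]
width: 0.0005
gripper_force: 4.8
```

```bash
python3 -m crank '[[[0,0,0.06,0],[0,0,0.12,0],[0,0,0.12,0]]]'
```

```text
t: 5.12
eef_pos: [0.6628, -0.0509, 0.0481]
ee_rot: [-3.139, -0.0, -1.729]
force: [-14.8, 3.3, 28.4]
width: 0.0005
gripper_force: 14.1
```

```bash
python3 -m crank '[[[0,0,-0.4,0],[0,0,-1,0],[0,0,-1.6,0],[0,0,-3,0],[0,0,-5,0],[0,0,-5,0]]]' 0.7
python3 - <<'E'
from h import *
ims=[]
for n in("scene","side"):
    p,d=arm.grab_frame(n);W=world(n,d);z=W[...,2];ok=d>0
    cv2.imwrite(f'pics/{n}1.png',p[:,:,::-1])
    near=np.hypot(W[...,0]-OUT[0],W[...,1]-OUT[1])<.05
    off=((W[...,:2]-O)@ux)<-.031
    t=ok&near&off&(z>.007)&(z<.025);P=W[t];print(n,len(P));
    if len(P): print(cv2.minAreaRect(P[:,:2].astype(np.float32)),np.median(P,0))
    t=ok&(np.hypot(W[...,0]-CAP[0],W[...,1]-CAP[1])<.018)&(z>.04)&(z<.085);print('cap z',np.median(z[t]))
    u0,v0=(200,150) if n=='scene' else (250,140);ims.append(cv2.resize(p[v0:v0+130,u0:u0+170,::-1],None,fx=2.3,fy=2.3,interpolation=cv2.INTER_CUBIC))
cv2.imwrite('pics/c1.png',np.hstack(ims))
E
```

```text
t: 5.88
eef_pos: [0.6648, -0.0512, 0.1728]
ee_rot: [-3.134, 0.002, -1.73]
force: [-0.2, -0.4, -0.5]
width: 0.0262
gripper_force: 0.0
scene 226
((0.5402362942695618, -0.029330138117074966), (0.04977775365114212, 0.04027758538722992), 66.33271789550781) [ 0.53895483 -0.02493946  0.01380867]
cap z 0.07496753671449492
side 377
((0.5435295104980469, -0.031176719814538956), (0.05110466852784157, 0.05491695925593376), 79.78704071044922) [ 0.54117558 -0.03100914  0.01401212]
cap z 0.07494814775055635
```

View pics/c1.png

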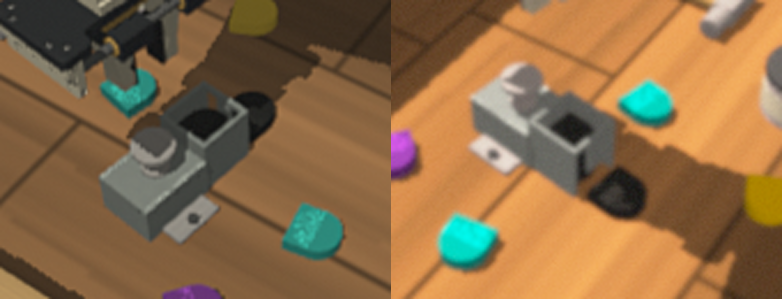

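One black block lies at the outlet, at (0.541, -0.031), in the right half of the crop at about (617,192). The plunger is back up at about 75 mm. The coloured blocks (turquoise, yellow, purple) are look-alikes; the black one is ours.

```bash
python3 -c "
from h import *
p=OUT-.003*ux-.043*uy
print(p,units([*p,.05],-99),units([*p,.006],-99))"
```

```text
[ 0.53147358 -0.07320236] (array([1.71, 5.03, 4.72]), np.float64(-0.04)) (array([1.71, 5.03, 6.48]), np.float64(-0.04))
```

```bash
python3 -m crank '[[[0.8,2.3,0,0],[1.71,4.6,0,0],[1.71,5.03,0,0],[1.71,5.03,1.5,0],[1.71,5.03,3,0],[1.71,5.03,4.2,0],[1.71,5.03,4.2,0],[1.71,5.03,4.2,0]]]' 0.8
python3 -c "
from h import *
p=OUT-.003*ux-.043*uy
print(p,units([*p,.006],-99))"
```

```text
t: 6.98
eef_pos: [0.5321, -0.0735, 0.0629]
ee_rot: [-3.141, -0.0, -1.73]
force: [1.0, -0.4, -0.5]
width: 0.0175
gripper_force: 0.0
[ 0.53147358 -0.07320236] (array([-0.01,  0.03,  2.27]), np.float64(-0.03))
```

```bash
python3 -m crank '[[[0,0.03,1,0],[0,0.03,1.8,0],[0,0.03,2.25,0],[0,0.03,2.25,0],[-0.4,0.03,2.25,0],[-0.8,0.03,2.25,0]]]' && python3 -m crank '[[[-0.4,0,0,0],[-0.8,0,0,0],[-1.2,0,0,0],[-1.6,0,0,0],[-2,0,0,0],[-2.4,0,0,0],[-2.7,0,0,0],[-2.9,0,0,0],[-3,0,0,0],[-3,0,0,0]]]'
cat > look.py <<'E'
from h import *
import sys
tag=sys.argv[1]
s=arm.get_state();print(s['t'],s['eef_pos'].round(4),np.degrees(s['ee_rot']).round(1))
for n in("scene","side"):
    p,d=arm.grab_frame(n);W=world(n,d);z=W[...,2];cv2.imwrite(f'pics/{n}{tag}.png',p[:,:,::-1])
    dark=p.max(2)<60
    on=(W[...,0]>.38)&(W[...,0]<.6)&(W[...,1]>-.06)&(W[...,1]<.28)&(((W[...,:2]-O)@ux)<-.034)
    t=(d>0)&on&(z>.0115)&(z<.0175)&dark
    c,l,st,ce=cv2.connectedComponentsWithStats(t.astype(np.uint8))
    for i in range(1,c):
        if st[i,4]>60: P=W[l==i];print(n,st[i,:5],cv2.minAreaRect(P[:,:2].astype(np.float32)),P.mean(0).round(4))
E
python3 look.py 2
```

```text
t: 7.72
eef_pos: [0.5347, -0.0529, 0.0069]
ee_rot: [-3.14, 0.001, -1.731]
force: [0.2, 0.1, 0.4]
width: 0.0171
gripper_force: 0.1
t: 8.98
eef_pos: [0.5459, 0.0205, 0.0061]
ee_rot: [-3.142, 0.0, -1.731]
force: [0.3, 0.5, -0.8]
width: 0.0177
gripper_force: 0.0
8.975 [0.5459 0.0205 0.0061] [-180.     0.   -99.2]
scene [326 209  25  20 307] ((0.5515890717506409, 0.05215275287628174), (0.04704369604587555, 0.046035632491111755), 3.754291296005249) [0.5537 0.0527 0.0139]
side [310 237  24  22 313] ((0.548611044883728, 0.04618317633867264), (0.0427376814186573, 0.053847748786211014), 7.584853649139404) [0.5478 0.0521 0.0143]
```

```bash
python3 -c "
from h import *
b=np.array([.5505,.0525]);v=CARD-b;L=np.linalg.norm(v);v/=L;p=b-.047*v;yaw=np.degrees(np.arctan2(v[1],v[0]))-180
print(p,L,yaw,units([*p,.05],yaw),units([*p,.006],yaw))"
```

```text
[0.57698018 0.0136696 ] 0.17429641419145722 -55.708184795739 (array([ 0.06, -1.27, -1.76]), np.float64(-8.69)) (array([ 0.06, -1.27,  0.  ]), np.float64(-8.69))
```

```bash
python3 -m crank '[[[0.4,0,0,0],[0.4,0,-1,0],[0.4,0,-1.8,-1.5],[0.2,-0.6,-1.8,-3.5],[0.06,-1.27,-1.8,-5.5],[0.06,-1.27,-1.8,-7.5],[0.06,-1.27,-1.8,-8.7],[0.06,-1.27,-1.8,-8.7],[0.06,-1.27,-1.2,-8.7],[0.06,-1.27,-0.5,-8.7],[0.06,-1.27,0,-8.7],[0.06,-1.27,0,-8.7]]]' 0.7
python3 -c "
from h import *
p=[.577,.0137]
print(units([*p,.006],-55.7))"
```

```text
t: 10.58
eef_pos: [0.576, 0.0134, 0.0046]
ee_rot: [3.139, 0.001, -0.972]
force: [-0.4, 0.6, 0.3]
width: 0.0263
gripper_force: 0.0
(array([ 0.01, -0.04, -0.06]), np.float64(-0.0))
```

```bash
python3 -m crank '[[[-0.4,0,-0.05,0],[-0.8,0,-0.05,0],[-1.2,0,-0.05,0],[-1.6,0,-0.05,0],[-2,0,-0.05,0],[-2.4,0,-0.05,0],[-2.8,0,-0.05,0],[-3.2,0,-0.05,0],[-3.6,0,-0.05,0],[-3.9,0,-0.05,0],[-4,0,-0.05,0],[-4,0,-0.05,0]]]'; python3 look.py 3
```

```text
t: 12.08
eef_pos: [0.5205, 0.0965, 0.0073]
ee_rot: [3.142, 0.0, -0.971]
force: [-0.6, -0.5, -0.3]
width: 0.0264
gripper_force: 0.0
12.075 [0.5205 0.0965 0.0073] [180.    0.  -55.7]
```

Run:
```python
import cv2,numpy as np
a=cv2.imread('pics/scene3.png')[130:290,240:480];b=cv2.imread('pics/side3.png')[160:400,230:430]
cv2.imwrite('pics/c3.png',np.hstack([cv2.resize(a,(440,293)),cv2.resize(b,(244,293))]))
```

```text
(no output)
```

View pics/c3.png

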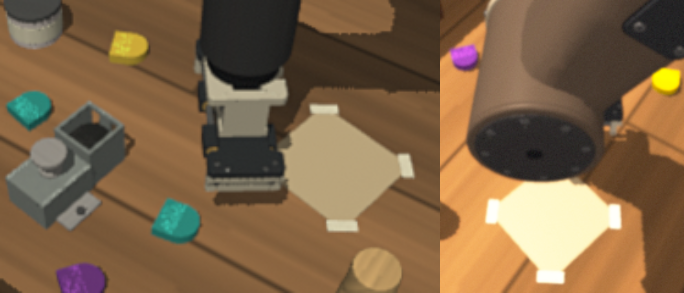

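The pushed block is hidden under the gripper in both views. I'll push part of the remaining way, then lift and look.

```bash
python3 -m crank '[[[-0.4,0,0.03,0],[-0.8,0,0.03,0],[-1.2,0,0.03,0],[-1.6,0,0.03,0],[-2,0,0.03,0],[-2.3,0,0.03,0],[-2.4,0,0.03,0],[-2.4,0,0.03,0]]]'; python3 -m crank '[[[0.5,0,0,0],[1,0,-1,0],[2,0,-4,0],[4,0,-7,0],[6,0,-7,0],[8,0,-7,0],[8,0,-7,0]]]'; python3 look.py 4
python3 - <<'E'
import cv2,numpy as np
a=cv2.imread('pics/scene4.png')[150:290,320:500];b=cv2.imread('pics/side4.png')[250:400,220:420]
cv2.imwrite('pics/c4.png',np.hstack([cv2.resize(a,(386,300)),cv2.resize(b,(400,300))]))
E
```

```text
t: 13.18
eef_pos: [0.4867, 0.1461, 0.0066]
ee_rot: [3.142, -0.0, -0.971]
force: [0.5, -0.5, -0.4]
width: 0.0265
gripper_force: 0.0
t: 14.05
eef_pos: [0.6014, -0.0233, 0.182]
ee_rot: [-3.141, -0.001, -0.976]
force: [-1.4, 0.6, -0.7]
width: 0.026
gripper_force: 0.0
14.05 [ 0.6014 -0.0233  0.182 ] [-179.9   -0.   -55.9]
scene [394 208  23  20 293] ((0.471591979265213, 0.16970393061637878), (0.046758219599723816, 0.04192707687616348), 1.916863203048706) [0.4737 0.1702 0.0139]
side [308 308  27  19 232] ((0.46507373452186584, 0.17691916227340698), (0.04589439928531647, 0.0304128248244524), 58.984066009521484) [0.4615 0.1736 0.0144]
```

View pics/c4.png

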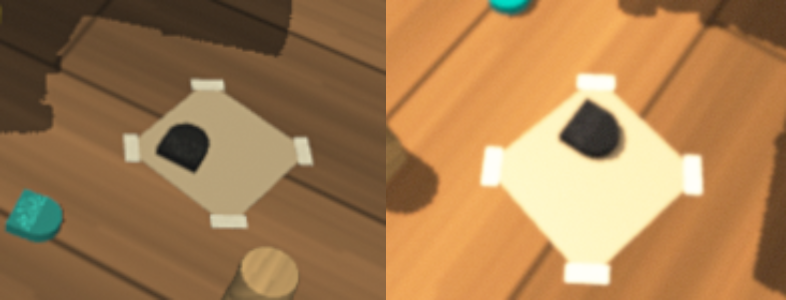

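The black block lies on the card near its edge, at (185,148) in the left half of the crop and (592,130) in the right. I'll nudge it about 30 mm further towards the centre.

```bash
python3 -c "
from h import *
print(units([.494,.1354,.04],-55.7),units([.494,.1354,.0065],-55.7))"
```

```text
(array([-7.55, -0.03,  5.64]), np.float64(-0.03)) (array([-7.55, -0.03,  6.98]), np.float64(-0.03))
```

```bash
python3 -m crank '[[[-2,0,0,0],[-4,0,0,0],[-6,0,1,0],[-7.4,0,2.5,0],[-7.4,0,4.5,0],[-7.4,0,6,0],[-7.4,0,6.8,0],[-7.4,0,6.95,0],[-7.4,0,6.95,0]]]'; python3 -m crank '[[[-0.4,0,0,0],[-0.8,0,0,0],[-1.2,0,0,0],[-1.5,0,0,0],[-1.7,0,0,0],[-1.75,0,0,0],[-1.75,0,0,0]]]'; python3 -m crank '[[[-1.3,0,0,0],[-0.5,0,0,0],[1,0,-1.5,0],[2,0,-4,0],[4,0,-7,0],[6,0,-7,0],[8,0,-7,0],[8,0,-7,0]]]'; python3 look.py 5
python3 - <<'E'
import cv2,numpy as np
a=cv2.imread('pics/scene5.png')[100:400,110:500];b=cv2.imread('pics/side5.png')[250:400,220:420]
cv2.imwrite('pics/c5.png',np.hstack([a,cv2.resize(b,(400,300))]))
E
```

```text
t: 15.28
eef_pos: [0.4951, 0.1339, 0.0082]
ee_rot: [-3.142, -0.0, -0.971]
force: [-0.3, 0.3, -0.2]
width: 0.0262
gripper_force: 0.0
t: 16.15
eef_pos: [0.4705, 0.1697, 0.0077]
ee_rot: [3.141, 0.0, -0.972]
force: [0.3, -0.1, 0.1]
width: 0.0264
gripper_force: 0.0
t: 17.15
eef_pos: [0.5848, 0.0011, 0.1827]
ee_rot: [-3.142, -0.0, -0.977]
force: [-0.9, 0.7, -0.1]
width: 0.0261
gripper_force: 0.0
17.15 [0.5848 0.0011 0.1827] [-180.   -0.  -56.]
scene [425 208  23  20 280] ((0.4330235421657562, 0.22602194547653198), (0.041919536888599396, 0.04560757055878639), 87.57263946533203) [0.4361 0.226  0.0145]
side [307 340  29  27 316] ((0.42728474736213684, 0.22880475223064423), (0.042028166353702545, 0.03807637095451355), 74.86306762695312) [0.4243 0.2297 0.0151]
```

View pics/c5.png

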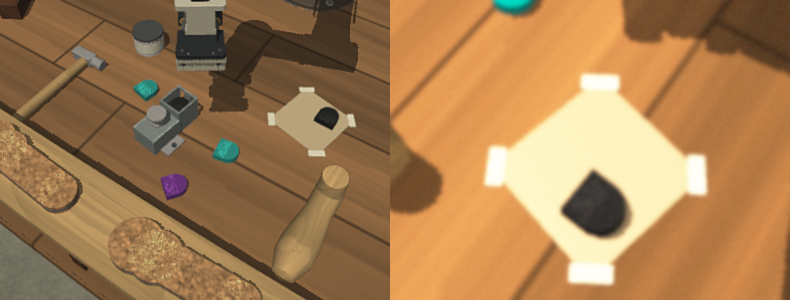

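Run:
```python
from h import *
a=np.radians(-13.6);e=np.array([[np.cos(a),np.sin(a)],[-np.sin(a),np.cos(a)]])
for n in("scene","side"):
    p,d=arm.grab_frame(n);W=world(n,d);z=W[...,2]
    near=np.hypot(W[...,0]-.43,W[...,1]-.227)<.045
    t=(d>0)&near&(z>.011)&(z<.018)&(p.max(2)<75);q=(W[t][:,:2]-CARD)@e.T
    print(n,len(q),np.percentile(q,[1,99],axis=0).round(4),z[t].std())
    t=(d>0)&(np.hypot(W[...,0]-CAP[0],W[...,1]-CAP[1])<.018)&(z>.04)&(z<.085);print('cap z',np.median(z[t]))
print(arm.get_state()['qd'].round(3))
```

```text
scene 299 [[-0.0476  0.0036]
 [-0.002   0.0465]] 0.001530041369288664
cap z 0.07493126128309163
side 572 [[-0.05    0.005 ]
 [-0.0079  0.0452]] 0.001191374317228238
cap z 0.07466507497186375
[ 0.019 -0.007 -0.     0.003 -0.001  0.   ]
```

The whole block is inside the card with at least 15 mm to spare on each edge (±65 mm from its centre). It lies flat, the plunger is up, and the bystanders have not moved. I'm handing in the job.

```bash
python3 -c "
from station import arm
print(arm.job_done())"
```

```text
the job is handed in; nothing more can be done
None
```

The job is handed in: one press dispensed a single black heel block, which I pushed flat onto the card; it slid past centre but ended at least 15 mm inside every edge, and the tin, hammer and last looked undisturbed in the last picture.

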